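Line up the sample jars by size

ROBOT

A 6-joint arm with a two-finger parallel gripper is mounted at the origin on the work surface. World frame = base frame: x ahead of the robot, y to its left, z up, the work surface at z = 0. Lengths are in mm, angles in rad, forces in N, time in s.
With the tool pointing down it reaches from about 275 to 750 mm from the base axis. Payload 10.2 kg.
Tool frame: the origin (TCP) lies midway between the tips of the shut fingers; the grasp point (between the pads) lies 19 mm behind it; x points along the fingers, y is the direction in which the jaws open and shut, and the axes are right-handed (so a half turn about x gives the same grasp; the last joint's range is limited). The gripper opens to 85 mm and grips with 20 to 120 N. Pads are 22 mm wide; open, the fingers measure 114 mm over their backs; the gripper's body (76 mm by 85 mm) begins 54 mm behind the grasp point. The pads swing forward as they close: fully open they stand 13 mm farther back than shut.
Start: joints at [-1.504, 0.313, 1.498, -0, 1.331, -0.223], TCP at [150.011, -503.118, 209.694] pointing down, gripper open.
Joint ranges: [-2.94, 2.94], [-0.97, 2.17], [0.19, 2.56], [-1.23, 4.37], [0.02, 3.11], [-2.88, 2.88]. Speed limits (rad/s): [2.39, 2.39, 3.01, 3.14, 3.14, 3.14].

INTERFACE

Orientations are given as a unit quaternion [w, x, y, z].
In Python, from rig import ctrl gives the robot as it stands.
- The arm moves only by the tool arm_command, never from a script. Its argument "plan" is a list of rows, each a list of 5 numbers: the shift along the tool's x, y, z in m, then the turn about the tool's x in rad, then the opening, from 0 (shut) to 1 (fully open). A call has 1 to 12 rows; each row shifts and turns the commanded pose from where the row before left it, along the tool's axes as they then stand; what a row does not reach is not made up. A row lasts 1/8 s, in which the tool goes at most 62.5 mm and 10.7 degrees, less where a joint would pass 70% of its speed; a pose out of reach is approached as far as the arm can. A call with a gripper value outside its range is refused whole. The fingers move at their own pace and stop on an object; "squeeze" is the grip in N (left out, the last holds). Time passes only in rows, so rows that do not move let the fingers close. It gives the time, the measured TCP pose, the force and the opening at its end, in the units of the state.
- ctrl.sense(): the state, without advancing time (a new reading comes with each control period).
- ctrl.capture(name): name is "side" or "top" or "wrist"; returns a dict with "color" (420x560x3 uint8, red, green, blue), "fx", "fy", "cx", "cy" (pixels), "xyz" and "orientation" of the camera in the world; the wrist camera has in their place "hand_eye" (4x4, takes a point from camera to tool coordinates, whose origin is the TCP and whose axes are the tool frame's). Camera axes: x right, y up, looking along -z (the intrinsics and any distortion apply to the point x, -y, -z); pixel columns grow to the right and rows downward; lengths in mm; the calibration is good to about 2 mm. A picture is of the moment at which its call begins: read the wrist's pose just before it. There is no depth.
- ctrl.finish_job(): hands the job in, once; it reports no verdict.
Trained networks look in the newest picture that a camera, given by its name, has taken for a name from the list of things; names that differ only in an ending like _2 or _b are one class to them, and where a whole thing is asked for, a point or a joint stands for the part that bears it (a point fixed in the world has none). Each returns a list of dicts, best first, with "score" (0 to 1); they miss things now and then, are a little off and sometimes report something else, mostly with a low value. They report only what shows in the picture. A call takes as long as a camera call. They do not tell look-alikes from the thing itself.
- ctrl.spot_in(camera, query): "uv" ([column, row] in pixels, amid what is visible of it).
- ctrl.regions_of(camera, query): "mask" (420x560 bool, what is visible of it) and "uv" ([column, row] in pixels, amid what is visible of it).
- ctrl.place_of(camera, query): "uv" ([column, row] in pixels: a listed point, or the origin of a listed thing).
The state is a dict: "time_s": time; "joints": joint angles; "dq": joint speeds; "tau": joint torques, N m; "eef_pos": TCP position; "ee_rot": TCP orientation; "force": force on the tool from outside, world axes, zero at the start; "wrist_torque": the same for the moment, N m; "grip_width": opening from 0.0 (shut) to 1.0 (fully open).
Only numpy, scipy, OpenCV 4.12 (cv2) and the standard library are available. Lean on these libraries where they do the work, as an engineer would, in place of code of your own. Each camera call takes 0.05 s, during which the arm holds its last target.

TASK

Stand the four sample jars on the four white rings of the green strip, one jar centred upright in each ring, in order of size: the smallest on the ring next to the orange-topped tip box, growing ring by ring to the largest next to the purple tub. Do not tip any jar over, and leave the tip box and the tub where they are.

Things in the scene. Friction and masses are not known exactly. Their poses are not given: they have to be found in the camera images.
- jar_yellow: Smallest of the four loose sample jars: closed upright straight-sided cylinder, white with a yellow screw cap of the same diameter (top 14 mm), diameter 34 mm, height 46 mm. Starts standing on the bench between the robot and the row. Origin: centre of its underside, z up.
- jar_red: Second smallest of the four loose sample jars: closed upright straight-sided cylinder, white with a red screw cap of the same diameter (top 14 mm), diameter 42 mm, height 64 mm. Starts standing on the bench between the robot and the row. Origin: centre of its underside, z up.
- jar_blue: Second largest of the four loose sample jars: closed upright straight-sided cylinder, white with a blue screw cap of the same diameter (top 14 mm), diameter 50 mm, height 82 mm. Starts standing on the bench between the robot and the row. Origin: centre of its underside, z up.
- jar_white: Largest of the four loose sample jars: closed upright straight-sided cylinder, white with a white screw cap of the same diameter (top 14 mm), diameter 58 mm, height 100 mm. Starts standing on the bench between the robot and the row. Origin: centre of its underside, z up.
- circle_a: White printed ring, 70 mm across, with a white centre dot, on a fixed flat green strip (100 x 340 mm, 3 mm thick): one end of the row (the robot's left). The four rings are alike and 80 mm apart in a straight line. Fixed, flat. Origin: ring centre on the strip's upper face, 3 mm above the bench; its y axis runs along the row from d to a, z up.
- circle_b: White printed ring, 70 mm across, with a white centre dot, on a fixed flat green strip (100 x 340 mm, 3 mm thick): second from the robot's left. The four rings are alike and 80 mm apart in a straight line. Fixed, flat. Origin: ring centre on the strip's upper face, 3 mm above the bench; its y axis runs along the row from d to a, z up.
- circle_c: White printed ring, 70 mm across, with a white centre dot, on a fixed flat green strip (100 x 340 mm, 3 mm thick): third from the robot's left. The four rings are alike and 80 mm apart in a straight line. Fixed, flat. Origin: ring centre on the strip's upper face, 3 mm above the bench; its y axis runs along the row from d to a, z up.
- circle_d: White printed ring, 70 mm across, with a white centre dot, on a fixed flat green strip (100 x 340 mm, 3 mm thick): the other end of the row (the robot's right). The four rings are alike and 80 mm apart in a straight line. Fixed, flat. Origin: ring centre on the strip's upper face, 3 mm above the bench; its y axis runs along the row from d to a, z up.
- tip_box: Pipette-tip box: navy base, orange top plate, pink tips; 120 (x, across the row) x 85 (y) x 62 mm high, 0.35 kg, loose. Stands beyond one end of the row, left or right from run to run; centre 155 mm along the row from the nearest ring's centre. Origin: centre of its underside, z up.
- ice_tub: Purple open tub with an aluminium cooling block inside; 178 (x, across the row) x 168 (y) mm over its rim, 92 mm high, 0.9 kg, loose. Stands beyond the other end of the row from the tip box, centre 155 mm from the nearest ring's centre, leaving about 70 mm between its rim and that ring's centre. Origin: centre of its underside, z up.
Mind the look-alikes: they are no part of the job. What is shaped like the jar_white but turquoise is not meant. Leave any turquoise look-alike of the jar_red alone.

How it is judged (in metres and radians):
At the end, for the whole second after the job is handed in: Each jar stands upright (within 0.1 rad) and at rest on the strip, its centre within 12 mm of the centre of its own ring; sizes rise ring by ring (yellow, red, blue, white) from the ring next to the tip box to the one next to the tub (((horizontal distance between tip_box and circle_a below 0.27 m and horizontal distance between jar_yellow and circle_a below 0.012 m and z of jar_yellow in the frame of circle_a between -0.004 and 0.005 m and angle between each of jar_yellow, jar_red, jar_blue, jar_white's own z axis and vertical below 0.1 rad and linear speed of each of jar_yellow, jar_red, jar_blue, jar_white below 0.02 m/s and horizontal distance between jar_red and circle_b below 0.012 m and z of jar_red in the frame of circle_b between -0.004 and 0.005 m and horizontal distance between jar_blue and circle_c below 0.012 m and z of jar_blue in the frame of circle_c between -0.004 and 0.005 m and horizontal distance between jar_white and circle_d below 0.012 m and z of jar_white in the frame of circle_d between -0.004 and 0.005 m) or (horizontal distance between tip_box and circle_d below 0.27 m and horizontal distance between jar_yellow and circle_d below 0.012 m and z of jar_yellow in the frame of circle_d between -0.004 and 0.005 m and angle between each of jar_yellow, jar_red, jar_blue, jar_white's own z axis and vertical below 0.1 rad and linear speed of each of jar_yellow, jar_red, jar_blue, jar_white below 0.02 m/s and horizontal distance between jar_red and circle_c below 0.012 m and z of jar_red in the frame of circle_c between -0.004 and 0.005 m and horizontal distance between jar_blue and circle_b below 0.012 m and z of jar_blue in the frame of circle_b between -0.004 and 0.005 m and horizontal distance between jar_white and circle_a below 0.012 m and z of jar_white in the frame of circle_a between -0.004 and 0.005 m))); the robot touches nothing.
It fails at once if a jar is tipped over (angle between any of jar_yellow, jar_red, jar_blue, jar_white's own z axis and vertical above 1 rad).
It fails at once if the tip box or the tub is pushed from its place (more than 15 mm) (distance of any of tip_box, ice_tub from where it was at the start of the episode above 0.015 m).
It also fails if it takes over 96 s, if anything falls off the work surface, if the arm or the gripper's body presses on something with over 40 N, if the wrist force passes 120 N, or if a joint passes its speed limit or range.

## Working session

There is one attempt and no reset: what is moved stays moved. The work goes in short steps, Python scripts to look and compute and a tool call to move; the robot and the scene stay as the last step left them, time stands still between calls to the robot, and variables do not carry over. Pictures are saved under pics/ and viewed, and the job is handed in when it is done.

Besides the shell and the picture viewer there is one more tool, called in YAML: its name, and indented under it one key for each argument. arm_command: Moves the arm, as the interface text tells. Its arguments: {"type":"object","properties":{"plan":{"type":"array"},"squeeze":{"type":"number"}},"required":["plan"]}

```bash
ls; mkdir -p pics
python3 - <<'E'
from rig import ctrl
import cv2
s=ctrl.sense();print(s)
for n in("top","side"):
    c=ctrl.capture(n);cv2.imwrite(f"pics/{n}0.png",c["color"][:,:,::-1])
    print(n,{k:v for k,v in c.items() if k!="color"})
    for q in["jar_yellow","jar_red","jar_blue","jar_white","circle_a","tip_box","ice_tub"]:
        print(q,[(r["score"],[round(float(x)) for x in r["uv"]]) for r in ctrl.place_of(n,q)])
E
```

```text
pics
{'time_s': 0.0, 'joints': array([-1.50445813e+00,  3.13454589e-01,  1.49844888e+00,  3.54854737e-05,
        1.33100080e+00, -2.23432205e-01]), 'dq': array([-0.00041402,  0.00123262, -0.00198454,  0.00093081,  0.00084195,
        0.00026282]), 'tau': array([-1.04844970e-03, -4.12265146e+01, -2.59739041e+01, -1.57260288e-04,
        4.17528441e-03,  2.87636317e-05]), 'eef_pos': array([ 149.97141323, -502.82431575,  209.1283093 ]), 'ee_rot': array([ 0.10162693,  0.69974688,  0.10254961, -0.69964981]), 'force': array([ 0.4116721 , -0.02322368,  0.14217755]), 'wrist_torque': array([-0.00937651, -0.02324053,  0.04086493]), 'grip_width': 0.9993200528787578}
top {'fx': 399.2663757863712, 'fy': 399.2663757863712, 'cx': 280.6828218375602, 'cy': 204.46818283943207, 'xyz': array([488.35410036,  24.62555621, 938.50484489]), 'orientation': array([ 0.70721763,  0.0256627 , -0.03244499, -0.70578464])}
jar_yellow [(0.52, [263, 244])]
jar_red [(0.92, [135, 287]), (0.68, [169, 271])]
jar_blue [(0.77, [386, 274])]
jar_white [(0.95, [329, 287]), (0.9, [309, 251]), (0.69, [287, 289])]
circle_a [(0.77, [266, 178]), (0.72, [334, 180]), (0.64, [232, 178]), (0.56, [301, 176])]
tip_box [(0.65, [165, 167])]
ice_tub [(0.88, [398, 172])]
side {'fx': 416.22037429193983, 'fy': 416.22037429193983, 'cx': 284.73065897226064, 'cy': 210.59054869974622, 'xyz': array([285.91087373, 775.47214468, 635.60979135]), 'orientation': array([-0.15385494, -0.06671866,  0.43330239,  0.88550907])}
jar_yellow [(0.67, [307, 232]), (0.6, [271, 177])]
jar_red [(0.96, [308, 309]), (0.64, [309, 341])]
jar_blue [(0.71, [362, 173])]
jar_white [(0.87, [356, 227]), (0.73, [323, 203]), (0.65, [361, 206])]
circle_a [(0.82, [234, 233]), (0.82, [258, 194]), (0.8, [269, 176])]
tip_box [(0.78, [190, 278]), (0.26, [325, 201])]
ice_tub [(0.73, [279, 152]), (0.63, [257, 197]), (0.19, [233, 234])]
```

View pics/top0.png

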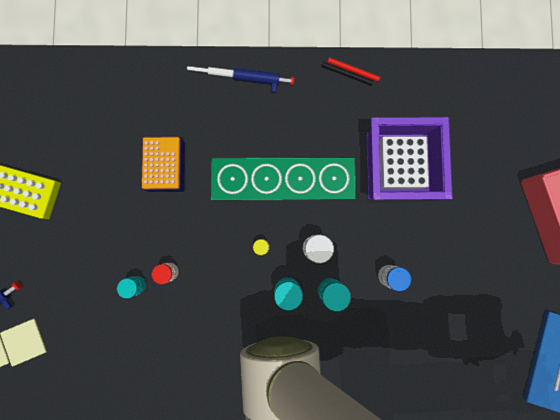

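View pics/side0.png

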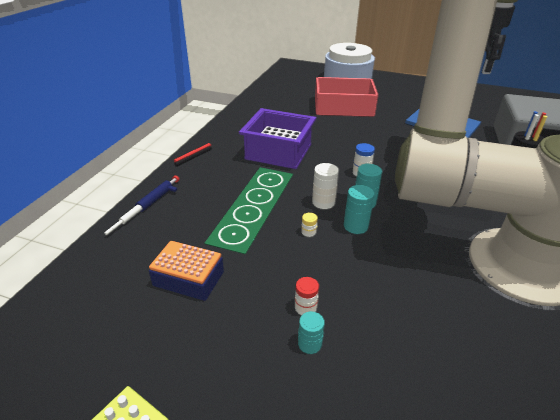

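```bash
cat > h.py <<'E'
import numpy as np, cv2
from scipy.spatial.transform import Rotation as R
from scipy.optimize import minimize
def Rm(q): return R.from_quat([q[1],q[2],q[3],q[0]]).as_matrix()
def cam(c,s=None):
    K=np.array([[c["fx"],0,c["cx"]],[0,c["fy"],c["cy"]],[0,0,1]])
    if "xyz" in c: Rw=Rm(c["orientation"]);t=np.array(c["xyz"])
    else:
        H=np.array(c["hand_eye"]);Rt=Rm(s["ee_rot"]);Rw=Rt@H[:3,:3];t=Rt@H[:3,3]+s["eef_pos"]
    return K,Rw@np.diag([1,-1,-1]),t
def toz(C,uv,z):
    K,Rw,t=C;d=Rw@np.linalg.solve(K,[uv[0],uv[1],1]);return (t+d*(z-t[2])/d[2])[:2]
def proj(C,P):
    K,Rw,t=C;p=(np.atleast_2d(P)-t)@Rw@K.T;return p[:,:2]/p[:,2:]
def sil(C,x,y,d,h,S=4,z0=0.):
    a=np.linspace(0,2*np.pi,48);r=d/2
    P=np.concatenate([np.c_[x+r*np.cos(a),y+r*np.sin(a),0*a+z] for z in(z0,z0+h)])
    return proj(C,P)
def fit(C,mask,xy,d,h,z0=0.):
    ys,xs=np.nonzero(mask);
    def f(p):
        m=np.zeros(mask.shape,np.uint8);hu=cv2.convexHull(sil(C,p[0],p[1],d,h,z0=z0).astype(np.float32))
        m=cv2.fillConvexPoly(np.zeros((mask.shape[0]*2,mask.shape[1]*2),np.uint8),np.round((hu+.5)*2*16).astype(np.int32),1,shift=4)
        m=cv2.resize(m.astype(np.float32),mask.shape[::-1],interpolation=cv2.INTER_AREA)
        return np.abs(m-mask).sum()/mask.sum()
    r=minimize(f,xy,method="Nelder-Mead",options=dict(initial_simplex=[xy,np.add(xy,[12,0]),np.add(xy,[0,12])]))
    return r.x,r.fun
J=dict(yellow=(34,46),red=(42,64),blue=(50,82),white=(58,100))
E
python3 - <<'E'
from rig import ctrl
from h import *
for n in("top","side"):
    c=ctrl.capture(n);C=cam(c)
    rs=ctrl.place_of(n,"circle_a")
    print(n,"rings",[np.round(toz(C,r["uv"],3),1).tolist() for r in rs])
    for q in("tip_box","ice_tub"): print(q,[np.round(toz(C,r["uv"],0)).tolist() for r in ctrl.place_of(n,q)][:1])
    for q,(d,h) in J.items():
        po=[np.round(toz(C,r["uv"],0)).tolist() for r in ctrl.place_of(n,"jar_"+q)]
        print(q,"place",po)
        for r in ctrl.regions_of(n,"jar_"+q):
            xy,f=fit(C,r["mask"].astype(np.float32),toz(C,r["uv"],h*.7),d,h)
            print("   ",round(r["score"],2),np.round(r["uv"]),np.round(xy,1),round(f,2), c["color"][r["mask"]].mean(0).round())
E
```

```text
top rings [[626.2, 136.9], [632.4, -30.1], [631.5, -109.2], [631.7, 53.4]]
tip_box [[655.0, 284.0]]
ice_tub [[658.0, -268.0]]
yellow place [[470.0, 60.0], [650.0, -264.0]]
    0.48 [409. 161.] [ 732.9 -349.1] 0.95 [123. 101. 159.]
    0.46 [261. 245.] [467.5  62.1] 0.07 [219. 220.  47.]
red place [[377.0, 341.0], [414.0, 280.0]]
    0.93 [134. 283.] [381.  349.9] 0.14 [ 16. 152. 149.]
    0.26 [392. 274.] [ 398.7 -242.7] 0.33 [ 72. 118. 172.]
blue place [[404.0, -234.0], [403.0, 275.0]]
    0.78 [393. 275.] [ 400.9 -232.2] 0.11 [ 73. 122. 178.]
white place [[364.0, -5.0], [372.0, -99.0], [457.0, -55.0]]
    0.95 [314. 251.] [466.1 -62. ] 0.16 [206. 208. 206.]
    0.77 [332. 291.] [368.2 -97.6] 0.07 [ 21. 132. 129.]
    0.58 [289. 296.] [368.3   2.2] 0.05 [ 27. 150. 148.]
side rings [[631.9, 121.0], [627.2, 41.8], [634.2, -33.7], [630.7, -123.2], [465.5, -69.7]]
tip_box [[652.0, 284.0]]
ice_tub [[656.0, -260.0]]
yellow place [[470.0, 58.0], [659.0, 284.0], [627.0, 128.0]]
    0.68 [311. 227.] [469.4  60. ] 0.13 [186. 178. 121.]
red place [[407.0, 274.0], [382.0, 343.0]]
    0.96 [310. 328.] [380.4 348.2] 0.07 [ 66. 144. 140.]
    0.61 [307. 293.] [410.7 272.8] 0.12 [182. 103.  97.]
blue place [[397.0, -226.0]]
    0.63 [364. 156.] [ 403.5 -240.3] 0.44 [102. 122. 155.]
    0.45 [306. 224.] [475.4  57.6] 1.57 [182. 175. 118.]
white place [[366.0, 2.0], [463.0, -58.0], [368.0, -101.0], [634.0, -128.0]]
    0.87 [326. 186.] [466.9 -66.1] 0.07 [169. 168. 160.]
    0.84 [373. 177.] [ 368.4 -107.2] 0.79 [ 54. 117. 114.]
    0.83 [360. 211.] [3.704e+02 3.000e-01] 0.04 [ 54. 118. 115.]
```

Run:
```python
from rig import ctrl
from h import *
for n in("top","side"):
    c=ctrl.capture(n);C=cam(c);a=c["color"].astype(int)
    g=((a[:,:,1]>a[:,:,0]+40)&(a[:,:,1]>a[:,:,2]+20)).astype(np.uint8)
    nn,l,st,ce=cv2.connectedComponentsWithStats(g)
    i=1+st[1:,4].argmax();m=(l==i).astype(np.uint8)
    cs=max(cv2.findContours(m,0,2)[0],key=cv2.contourArea)
    w=np.array([toz(C,p[0]+0.0,3) for p in cs],np.float32)
    print(n,"strip rect",cv2.minAreaRect(w))
    fill=cv2.drawContours(np.zeros_like(m),[cs],-1,1,-1)
    fill=cv2.erode(fill,np.ones((3,3)))
    wh=((fill>0)&(a[:,:,0]>70)).astype(np.uint8)
    k,l,st,ce=cv2.connectedComponentsWithStats(wh,connectivity=8)
    for j in range(1,k): print(st[j,4],ce[j].round(1),toz(C,ce[j],3).round(1))
c=ctrl.capture("top")["color"][:,:,::-1]
cv2.imwrite("pics/crop1.png",cv2.resize(c[140:320,100:430],None,fx=2.4,fy=2.4,interpolation=2))
s=ctrl.sense();print(Rm(s["ee_rot"]).round(3))
```

```text
top strip rect ((628.3694458007812, 10.271560668945312), (100.35272979736328, 341.1170959472656), 0.20604658126831055)
289 [231.9 178.7] [626.3 130.9]
287 [266.  178.1] [627.8  50.6]
289 [300.1 177.8] [628.8 -30.1]
292 [333.9 177.8] [ 629.1 -110.2]
18 [232.1 178.3] [627.2 130.5]
19 [266.2 178.2] [627.7  50.1]
21 [300. 178.] [628.4 -29.9]
20 [334.  177.9] [ 628.8 -110.3]
side strip rect ((627.2703857421875, 11.832168579101562), (100.3189468383789, 339.9917907714844), 0.5492231249809265)
317 [264.3 188.3] [626.9 -63.8]
9 [269.7 179.1] [ 629.  -109.5]
11 [258.9 195.3] [628.2 -29.5]
193 [247.2 214.1] [625.5  52.8]
12 [247.  213.2] [627.4  49.8]
211 [233.4 234.1] [625.9 131.9]
13 [233.4 233.6] [626.6 130.3]
[[ 0.     0.286 -0.958]
 [-0.    -0.958 -0.286]
 [-1.     0.    -0.   ]]
```

View pics/crop1.png

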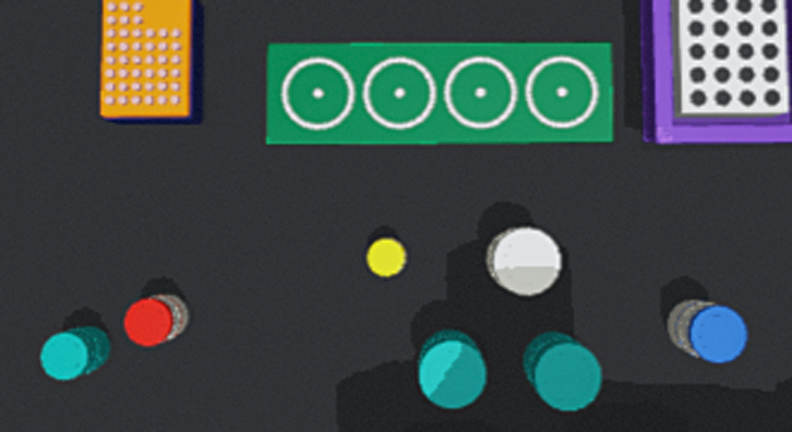

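arm_command:
  plan:
    - [0,0,0,-0.16,1]
    - [0,0,0,-0.16,1]
    - [0,0,0,-0.16,1]
    - [0,0,0,-0.16,1]
    - [0,0,0,-0.16,1]
    - [0,0,0,-0.16,1]
    - [0,0,0,-0.16,1]
    - [0,0,0,-0.16,1]
    - [0,0,0,0,1]

```text
time_s: 3.28
eef_pos: [150.0, -503.1, 209.7]
ee_rot: [0.499, 0.501, 0.499, -0.501]
force: [-0.0, -0.4, 0.6]
grip_width: 0.998
```

arm_command:
  plan:
    - [0,0.0265,-0.047,0,1]
    - [0,0.0265,-0.047,0,1]
    - [0,0.0265,-0.047,0,1]
    - [0,0.0265,-0.047,0,1]
    - [0,0.0265,-0.047,0,1]
    - [0,0.0265,-0.047,0,1]
    - [0,0.0265,-0.047,0,1]
    - [0,0.0265,-0.047,0,1]
    - [0,0.0265,-0.047,0,1]
    - [0,0.0265,-0.047,0,1]
    - [0,0.0265,-0.047,0,1]
    - [0,0.0265,-0.047,0,1]

```text
time_s: 4.78
eef_pos: [469.3, 62.4, 209.9]
ee_rot: [0.499, 0.501, 0.499, -0.501]
force: [0.9, -0.4, -0.1]
grip_width: 1.002
```

Run:
```python
from rig import ctrl
from h import *
s=ctrl.sense();print(s["eef_pos"],s["joints"].round(2),Rm(s["ee_rot"]).round(3).tolist())
c=ctrl.capture("wrist");C=cam(c,s);print(c["hand_eye"])
cv2.imwrite("pics/w1.png",c["color"][:,:,::-1])
for q in("yellow","white"):
  d,h=J[q]
  for r in ctrl.regions_of("wrist","jar_"+q):
    xy,f=fit(C,r["mask"].astype(np.float32),toz(C,r["uv"],h*.7),d,h);print(q,r["score"],r["uv"],xy.round(1),round(f,2))
for r in ctrl.place_of("wrist","circle_a"): print("ring",r["uv"],toz(C,r["uv"],3))
```

```text
[469.31728668  62.36288893 209.88074736] [-0.12  0.2   1.65 -0.    1.3  -0.11] [[0.001, 1.0, -0.005], [-0.0, -0.005, -1.0], [-1.0, 0.001, 0.0]]
[[ 3.75017841e-04  3.10570551e-01 -9.50550258e-01 -1.64788355e+02]
 [ 9.99999600e-01  6.55117906e-04  6.08571736e-04 -4.03086801e-01]
 [ 8.11726953e-04 -9.50550106e-01 -3.10570181e-01 -8.12088874e+01]
 [ 0.00000000e+00  0.00000000e+00  0.00000000e+00  1.00000000e+00]]
yellow 0.69 [416.0, 289.5] [629.5 -77.2] 6.52
yellow 0.67 [281.0, 183.2] [466.6  63. ] 0.14
white 0.91 [188.9, 244.5] [367.9   3.1] 0.14
white 0.89 [205.2, 324.1] [370.3 -99.1] 0.42
white 0.77 [284.2, 301.3] [464.3 -62. ] 0.03
ring [404.2, 247.7] [625.90554589 -28.83823945]
ring [409.6, 187.5] [623.27497992  51.22432936]
ring [419.2, 115.6] [624.09525814 134.86475402]
```

View pics/w1.png

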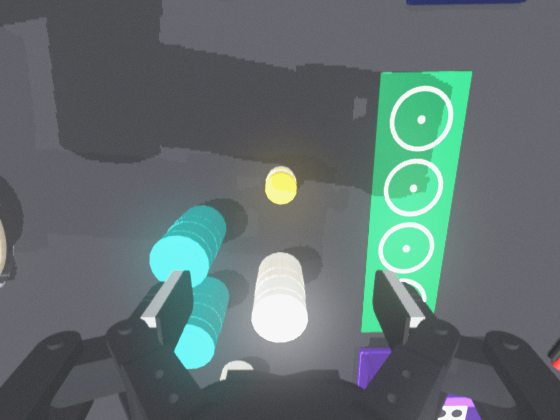

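arm_command:
  plan:
    - [0.03,0,0,0,1]
    - [0.03,0,0,0,1]
    - [0.03,0,0,0,1]
    - [0.03,0,0,0,1]
    - [0.03,0,0,0,1]
    - [0.022,0,0,0,1]
    - [0.015,0,0,0,1]
    - [0.01,0,0,0,1]
    - [0.005,0,0,0,1]
    - [0,0,0,0,1]

```text
time_s: 6.22
eef_pos: [468.7, 60.5, 7.8]
ee_rot: [0.5, 0.5, 0.5, -0.5]
force: [1.1, 0.8, -0.1]
grip_width: 1.003
```

arm_command:
  plan:
    - [0,0,0,0,0.6]
    - [0,0,0,0,0.5]
    - [0,0,0,0,0.4]
    - [0,0,0,0,0.3]
    - [0,0,0,0,0.2]
    - [0,0,0,0,0.2]
    - [0,0,0,0,0.2]
    - [0,0,0,0,0.2]
  squeeze: 40

```text
time_s: 7.22
eef_pos: [468.7, 60.6, 8.0]
ee_rot: [0.5, 0.5, 0.5, -0.5]
force: [-3.0, 0.1, 6.2]
grip_width: 0.38
```

arm_command:
  plan:
    - [-0.01,0,0,0,0.2]
    - [-0.02,0,0,0,0.2]
    - [-0.03,0,0,0,0.2]
    - [0,0.02,-0.009,0,0.2]
    - [0,0.03,-0.013,0,0.2]
    - [0,0.03,-0.013,0,0.2]
    - [0,0.03,-0.013,0,0.2]
    - [0,0.03,-0.013,0,0.2]
    - [0,0.0183,-0.008,0,0.2]
    - [0,0,0,0,0.2]

```text
time_s: 8.48
eef_pos: [627.3, 129.7, 67.6]
ee_rot: [0.5, 0.5, 0.5, -0.5]
force: [0.6, -1.0, -0.7]
grip_width: 0.377
```

Run:
```python
from rig import ctrl
from h import *
s=ctrl.sense();print(s["eef_pos"],s["grip_width"],s["force"])
c=ctrl.capture("wrist");C=cam(c,s)
cv2.imwrite("pics/w2.png",c["color"][:,:,::-1])
c=ctrl.capture("side");cv2.imwrite("pics/s2.png",c["color"][100:400,100:400,::-1])
```

```text
[627.2994307  129.72420662  67.60920847] 0.37663954505139613 [ 0.56421733 -0.97092512 -0.71201307]
```

View pics/w2.png

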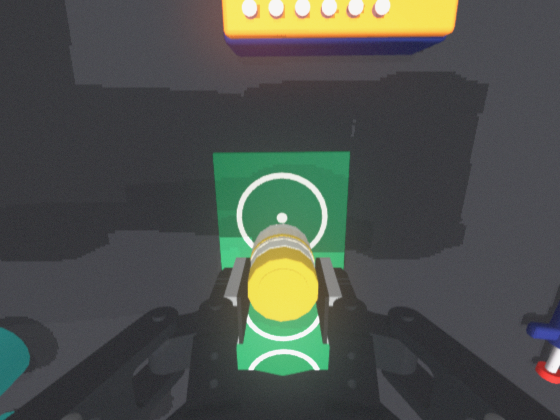

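View pics/s2.png

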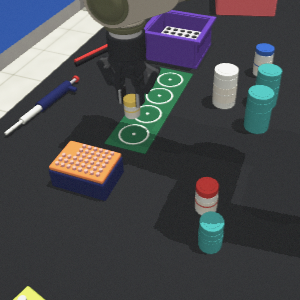

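arm_command:
  plan:
    - [0.02,0,0,0,0.2]
    - [0.015,0,0,0,0.2]
    - [0.01,0,0,0,0.2]
    - [0.006,0,0,0,0.2]
    - [0.003,0,0,0,0.2]
    - [0.002,0,0,0,0.2]
    - [0,0,0,0,0.2]
    - [0,0,0,0,0.2]

```text
time_s: 9.57
eef_pos: [627.1, 129.4, 12.0]
ee_rot: [0.5, 0.5, 0.5, -0.5]
force: [0.1, 0.0, -0.6]
grip_width: 0.376
```

arm_command:
  plan:
    - [0,0,0,0,0.45]
    - [0,0,0,0,0.6]
    - [0,0,0,0,0.8]
    - [0,0,0,0,0.8]
    - [0,0,0,0,0.8]
    - [-0.02,0,0,0,0.8]
    - [-0.05,0,0,0,0.8]
    - [-0.05,0,0,0,0.8]
    - [-0.05,0,0,0,1]
    - [-0.03,0,0,0,1]

```text
time_s: 10.82
eef_pos: [627.4, 129.4, 216.4]
ee_rot: [0.501, 0.502, 0.499, -0.499]
force: [0.1, -0.1, 0.1]
grip_width: 1.001
```

arm_command:
  plan:
    - [0,-0.027,-0.018,0,1]
    - [0,-0.027,-0.018,0,1]
    - [0,-0.027,-0.018,0,1]
    - [0,-0.027,-0.018,0,1]
    - [0,-0.027,-0.018,0,1]
    - [0,-0.027,-0.018,0,1]
    - [0,-0.027,-0.018,0,1]
    - [0,-0.027,-0.018,0,1]
    - [0,0,0,0,1]

```text
time_s: 11.95
eef_pos: [410.0, 274.6, 213.3]
ee_rot: [0.501, 0.5, 0.5, -0.499]
force: [1.2, 0.7, -0.1]
grip_width: 0.998
```

```bash
cat > look.py <<'E'
import sys
from rig import ctrl
from h import *
def look(n,qs,tag,z0=0):
    s=ctrl.sense();c=ctrl.capture(n);C=cam(c,s)
    print(n,s["eef_pos"].round(1),s["grip_width"].round(2))
    cv2.imwrite(f"pics/{tag}.png",c["color"][:,:,::-1])
    for q in qs:
        d,h=J[q]
        for r in ctrl.regions_of(n,"jar_"+q):
            for z in (0,3):
                xy,f=fit(C,r["mask"].astype(np.float32),toz(C,r["uv"],h*.7),d,h,z0=z)
                print(q,round(r["score"],2),np.round(r["uv"]),"z0",z,xy.round(1),round(f,2),c["color"][r["mask"]].mean(0).round())
E
python3 - <<'E'
from look import *
look("wrist",["red"],"w3")
look("top",["yellow","red"],"t3")
look("side",["yellow"],"s3")
E
```

```text
Traceback (most recent call last):
  File "look.py", line 6, in look
    print(n,s["eef_pos"].round(1),s["grip_width"].round(2))
                                  ^^^^^^^^^^^^^^^^^^^^^
AttributeError: 'float' object has no attribute 'round'
```

```bash
sed -i 's/s\["grip_width"\].round(2)/round(s["grip_width"],2)/' look.py
python3 - <<'E'
from look import *
look("wrist",["red"],"w3")
look("top",["yellow","red"],"t3")
look("side",["yellow"],"s3")
E
```

```text
wrist [410.9 274.  213.1] 1.0
red 0.71 [277. 187.] z0 0 [408.1 276.2] 0.07 [237. 103.  97.]
red 0.71 [277. 187.] z0 3 [408.1 276.7] 0.09 [237. 103.  97.]
red 0.66 [248. 115.] z0 0 [378.  349.5] 0.04 [119. 243. 243.]
red 0.66 [248. 115.] z0 3 [378.5 349.7] 0.05 [119. 243. 243.]
top [411.7 273.3 212.4] 1.0
yellow 0.75 [231. 178.] z0 0 [627.2 130.9] 0.14 [211. 210.  45.]
yellow 0.75 [231. 178.] z0 3 [626.6 130.4] 0.15 [211. 210.  45.]
red 0.76 [166. 273.] z0 0 [410.2 273.1] 0.15 [151.  50.  44.]
red 0.76 [166. 273.] z0 3 [409.9 272.4] 0.16 [151.  50.  44.]
red 0.72 [136. 284.] z0 0 [381.7 339.2] 0.62 [ 15. 137. 134.]
red 0.72 [136. 284.] z0 3 [383.1 339.3] 0.62 [ 15. 137. 134.]
red 0.43 [302. 178.] z0 0 [628.7 -23.1] 0.46 [ 81. 165. 130.]
red 0.43 [302. 178.] z0 3 [623.4 -32.8] 0.46 [ 81. 165. 130.]
side [411.7 273.2 211.8] 1.0
yellow 0.74 [233. 225.] z0 0 [630.2 125.9] 0.08 [186. 183. 122.]
yellow 0.74 [233. 225.] z0 3 [628.5 129.1] 0.09 [186. 183. 122.]
yellow 0.48 [257. 197.] z0 0 [615.1   4. ] 0.6 [ 95. 156. 120.]
yellow 0.48 [257. 197.] z0 3 [616.4  -2.6] 0.6 [ 95. 156. 120.]
```

View pics/w3.png

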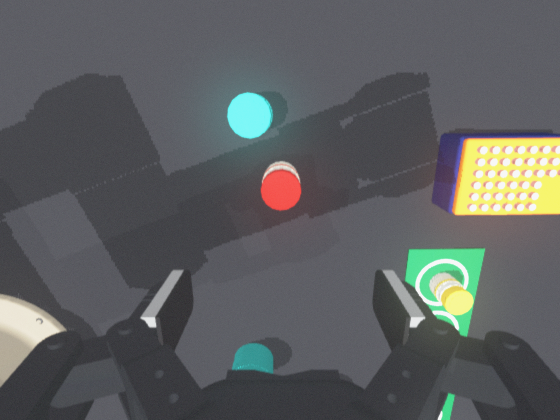

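View pics/t3.png

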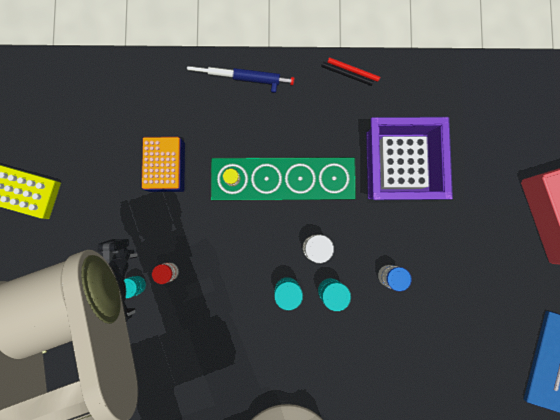

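arm_command:
  plan:
    - [0.03,0,0,0,1]
    - [0.03,0,0,0,1]
    - [0.03,0,0,0,1]
    - [0.03,0,0,0,1]
    - [0.03,0,0,0,1]
    - [0.02,0,0,0,1]
    - [0.012,0,0,0,1]
    - [0.008,0,0,0,1]
    - [0,0,0,0,1]
    - [0,0,0,0,1]

```text
time_s: 13.6
eef_pos: [411.5, 273.8, 22.3]
ee_rot: [0.5, 0.501, 0.5, -0.5]
force: [0.1, -0.4, -0.2]
grip_width: 1.001
```

arm_command:
  plan:
    - [0,0,0,0,0.7]
    - [0,0,0,0,0.6]
    - [0,0,0,0,0.5]
    - [0,0,0,0,0.4]
    - [0,0,0,0,0.3]
    - [0,0,0,0,0.3]
    - [0,0,0,0,0.3]
    - [0,0,0,0,0.3]
  squeeze: 40

```text
time_s: 14.6
eef_pos: [410.9, 273.7, 22.0]
ee_rot: [-0.5, -0.5, -0.5, 0.5]
force: [-3.1, -1.0, 6.2]
grip_width: 0.475
```

arm_command:
  plan:
    - [-0.01,0,0,0,0.3]
    - [-0.03,0,0,0,0.3]
    - [-0.04,0.01,0.01,0,0.3]
    - [-0.01,0.02,0.02,0,0.3]
    - [0,0.03,0.03,0,0.3]
    - [0,0.035,0.035,0,0.3]
    - [0,0.035,0.035,0,0.3]
    - [0,0.035,0.035,0,0.3]
    - [0,0.03,0.03,0,0.3]
    - [0,0.015,0.02,0,0.3]
    - [0,0.0066,0.0085,0,0.3]
    - [0,0,0,0,0.3]

```text
time_s: 16.1
eef_pos: [627.4, 49.9, 111.8]
ee_rot: [0.5, 0.5, 0.5, -0.5]
force: [-0.5, 0.1, -0.3]
grip_width: 0.476
```

Run:
```python
from look import *
s=ctrl.sense();print(s["eef_pos"],s["grip_width"])
c=ctrl.capture("wrist");cv2.imwrite("pics/w4.png",c["color"][:,:,::-1])
```

```text
[627.36385107  49.94140629 111.78150301] 0.47620368417098097
```

View pics/w4.png

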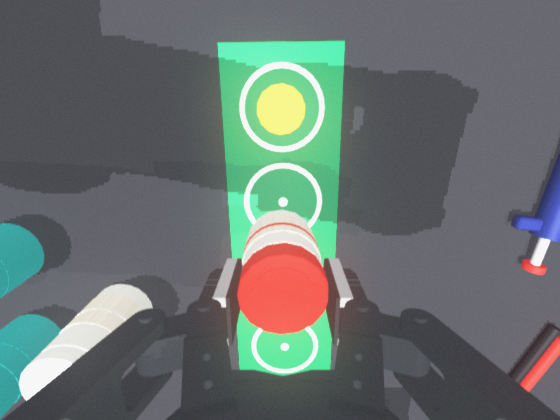

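arm_command:
  plan:
    - [0.02,0,0,0,0.3]
    - [0.025,0,0,0,0.3]
    - [0.02,0,0,0,0.3]
    - [0.01,0,0,0,0.3]
    - [0.006,0,0,0,0.3]
    - [0.003,0,0,0,0.3]
    - [0.0022,0,0,0,0.3]
    - [0,0,0,0,0.3]
    - [0,0,0,0,0.3]

```text
time_s: 17.27
eef_pos: [627.6, 49.9, 25.8]
ee_rot: [0.5, 0.5, 0.5, -0.5]
force: [-0.2, -0.4, -0.5]
grip_width: 0.476
```

arm_command:
  plan:
    - [0,0,0,0,0.55]
    - [0,0,0,0,0.7]
    - [0,0,0,0,0.9]
    - [0,0,0,0,0.9]
    - [0,0,0,0,0.9]
    - [-0.02,0,0,0,0.9]
    - [-0.05,0,0,0,0.9]
    - [-0.05,0,0,0,0.9]
    - [-0.05,0,0,0,1]
    - [-0.02,0,0,0,1]
    - [0,0,0,0,1]

```text
time_s: 18.65
eef_pos: [628.0, 49.9, 216.8]
ee_rot: [0.501, 0.501, 0.499, -0.5]
force: [0.0, 0.5, -0.8]
grip_width: 0.995
```

arm_command:
  plan:
    - [0,-0.0226,0.0283,0,1]
    - [0,-0.0226,0.0283,0,1]
    - [0,-0.0226,0.0283,0,1]
    - [0,-0.0226,0.0283,0,1]
    - [0,-0.0226,0.0283,0,1]
    - [0,-0.0226,0.0283,0,1]
    - [0,-0.0226,0.0283,0,1]
    - [0,-0.0226,0.0283,0,1]
    - [0,-0.0226,0.0283,0,1]
    - [0,-0.0226,0.0283,0,1]
    - [0,0,0,0,1]
    - [0,0,0,0,1]

```text
time_s: 20.15
eef_pos: [401.1, -232.3, 214.6]
ee_rot: [0.499, 0.5, 0.5, -0.5]
force: [-0.1, 0.1, -0.4]
grip_width: 1.002
```

Run:
```python
from look import *
look("wrist",["blue"],"w5")
look("top",["blue","red"],"t5")
look("side",["blue","red"],"s5")
```

```text
wrist [ 401.1 -232.3  214.6] 1.0
blue 0.9 [282. 194.] z0 0 [ 400.3 -234.3] 0.03 [125. 196. 236.]
blue 0.9 [282. 194.] z0 3 [ 400.  -233.8] 0.03 [125. 196. 236.]
top [ 401.5 -232.1  215. ] 1.0
blue 0.6 [395. 274.] z0 0 [ 401.  -233.6] 0.05 [ 68. 112. 164.]
blue 0.6 [395. 274.] z0 3 [ 401.3 -233.2] 0.05 [ 68. 112. 164.]
red 0.9 [131. 286.] z0 0 [379.7 349.9] 0.07 [ 16. 151. 148.]
red 0.9 [131. 286.] z0 3 [380.2 347.7] 0.07 [ 16. 151. 148.]
red 0.87 [266. 178.] z0 0 [626.5  52.1] 0.06 [202.  70.  58.]
red 0.87 [266. 178.] z0 3 [625.5  51.9] 0.07 [202.  70.  58.]
side [ 401.5 -232.3  215.3] 1.0
blue 0.71 [361. 158.] z0 0 [ 403.  -241.3] 0.61 [104. 121. 151.]
blue 0.71 [361. 158.] z0 3 [ 402.6 -235.7] 0.62 [104. 121. 151.]
red 0.65 [311. 330.] z0 0 [380.  347.4] 0.08 [ 66. 148. 144.]
red 0.65 [311. 330.] z0 3 [379.6 348.9] 0.09 [ 66. 148. 144.]
red 0.63 [246. 199.] z0 0 [629.5  46.1] 0.05 [172. 114. 107.]
red 0.63 [246. 199.] z0 3 [627.6  50. ] 0.05 [172. 114. 107.]
```

View pics/w5.png

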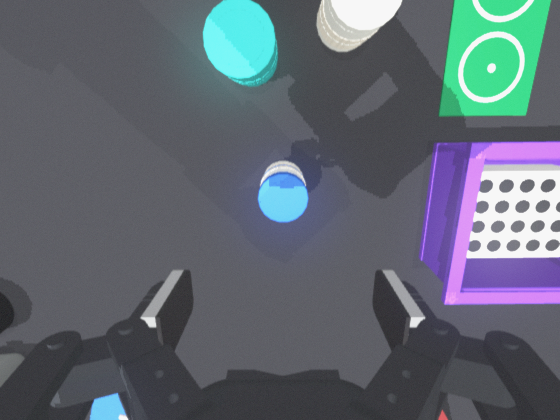

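View pics/t5.png

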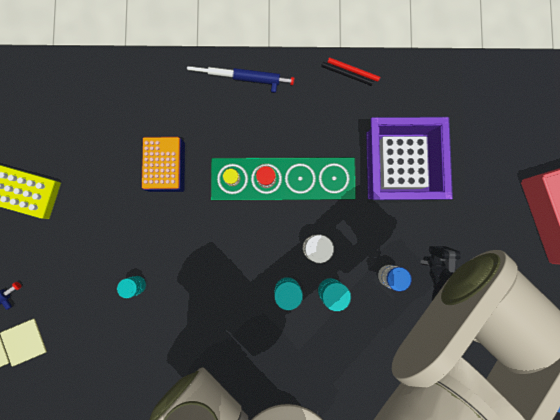

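arm_command:
  plan:
    - [0.03,0,0.001,0,1]
    - [0.03,0,0,0,1]
    - [0.03,0,0,0,1]
    - [0.03,0,0,0,1]
    - [0.03,0,0,0,1]
    - [0.015,0,0,0,1]
    - [0.01,0,0,0,1]
    - [0.005,0,0,0,1]
    - [0,0,0,0,1]
    - [0,0,0,0,1]

```text
time_s: 21.8
eef_pos: [401.4, -234.1, 36.0]
ee_rot: [0.5, 0.5, 0.499, -0.5]
force: [-0.4, -0.3, -0.5]
grip_width: 1.001
```

arm_command:
  plan:
    - [0,0,0,0,0.8]
    - [0,0,0,0,0.7]
    - [0,0,0,0,0.6]
    - [0,0,0,0,0.5]
    - [0,0,0,0,0.4]
    - [0,0,0,0,0.4]
    - [0,0,0,0,0.4]
    - [0,0,0,0,0.4]
  squeeze: 40

```text
time_s: 22.8
eef_pos: [401.3, -234.0, 35.9]
ee_rot: [-0.5, -0.5, -0.5, 0.5]
force: [-1.5, 1.4, 6.3]
grip_width: 0.57
```

arm_command:
  plan:
    - [-0.01,0,0,0,0.4]
    - [-0.03,0,0,0,0.4]
    - [-0.04,0,0,0,0.4]
    - [-0.04,0.01,-0.01,0,0.4]
    - [0,0.03,-0.03,0,0.4]
    - [0,0.04,-0.035,0,0.4]
    - [0,0.04,-0.035,0,0.4]
    - [0,0.04,-0.035,0,0.4]
    - [0,0.035,-0.03,0,0.4]
    - [0,0.02,-0.02,0,0.4]
    - [0,0.012,-0.009,0,0.4]
    - [0,0,0,0,0.4]

```text
time_s: 24.3
eef_pos: [628.5, -29.5, 155.4]
ee_rot: [0.5, 0.5, 0.5, -0.5]
force: [-0.0, -0.1, -1.0]
grip_width: 0.564
```

Run:
```python
from look import *
s=ctrl.sense();print(s["eef_pos"],s["grip_width"])
c=ctrl.capture("wrist");cv2.imwrite("pics/w6.png",c["color"][:,:,::-1])
```

```text
[628.51313469 -29.47355528 155.41271175] 0.5642226148031095
```

View pics/w6.png

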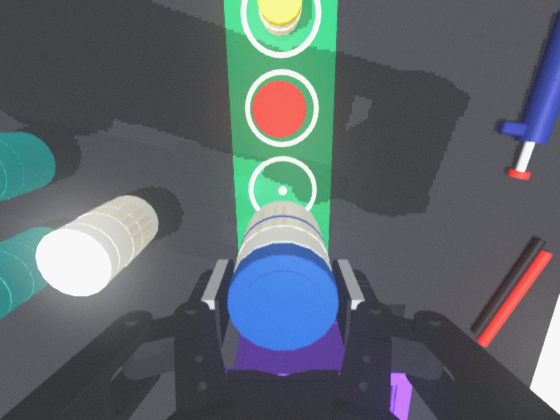

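arm_command:
  plan:
    - [0.02,0,0,0,0.4]
    - [0.03,0,0,0,0.4]
    - [0.025,0,0,0,0.4]
    - [0.02,0,0,0,0.4]
    - [0.01,0,0,0,0.4]
    - [0.006,0,0,0,0.4]
    - [0.003,0,0,0,0.4]
    - [0.002,0,0,0,0.4]
    - [0,0,0,0,0.4]
    - [0,0,0,0,0.4]

```text
time_s: 25.6
eef_pos: [628.5, -30.1, 39.8]
ee_rot: [0.5, 0.5, 0.5, -0.5]
force: [0.0, -0.5, -1.3]
grip_width: 0.576
```

arm_command:
  plan:
    - [0,0,0,0,0.65]
    - [0,0,0,0,0.8]
    - [0,0,0,0,0.95]
    - [0,0,0,0,0.95]
    - [0,0,0,0,0.95]
    - [-0.02,0,0,0,0.95]
    - [-0.05,0,0,0,0.95]
    - [-0.05,0,0,0,0.95]
    - [-0.05,0,0,0,1]
    - [-0.02,0,0,0,1]
    - [0,0,0,0,1]

```text
time_s: 26.98
eef_pos: [628.8, -30.2, 230.8]
ee_rot: [0.501, 0.501, 0.499, -0.5]
force: [-0.2, 0.0, -0.1]
grip_width: 1.005
```

arm_command:
  plan:
    - [0,-0.027,0.0056,0,1]
    - [0,-0.027,0.0056,0,1]
    - [0,-0.027,0.0056,0,1]
    - [0,-0.027,0.0056,0,1]
    - [0,-0.027,0.0056,0,1]
    - [0,-0.027,0.0056,0,1]
    - [0,0,0,0,1]
    - [0,0,0,0,1]

```text
time_s: 27.98
eef_pos: [466.6, -63.4, 228.8]
ee_rot: [-0.499, -0.5, -0.5, 0.5]
force: [0.6, 0.6, 0.6]
grip_width: 1.0
```

Run:
```python
from look import *
look("wrist",["white"],"w7")
look("top",["white","blue"],"t7")
look("side",["blue","white"],"s7")
```

```text
wrist [466.6 -63.4 228.8] 1.0
white 0.91 [284. 190.] z0 0 [464.6 -62.3] 0.04 [233. 233. 231.]
white 0.91 [284. 190.] z0 3 [464.4 -61.3] 0.06 [233. 233. 231.]
white 0.87 [195. 219.] z0 0 [365.9 -97.4] 0.04 [ 75. 198. 195.]
white 0.87 [195. 219.] z0 3 [366.4 -96.4] 0.06 [ 75. 198. 195.]
white 0.68 [182. 123.] z0 0 [367.7   2.3] 0.04 [ 78. 209. 207.]
white 0.68 [182. 123.] z0 3 [369.4   2. ] 0.05 [ 78. 209. 207.]
top [466.8 -63.4 228.9] 1.0
white 0.87 [332. 300.] z0 0 [365.9 -96.6] 1.64 [ 32. 161. 158.]
white 0.87 [332. 300.] z0 3 [364.1 -95.9] 1.65 [ 32. 161. 158.]
white 0.55 [278. 291.] z0 0 [384.3  25.5] 2.7 [ 25. 131. 128.]
white 0.55 [278. 291.] z0 3 [383.3  18.6] 2.73 [ 25. 131. 128.]
blue 0.63 [303. 175.] z0 0 [628.1 -30.9] 0.11 [ 62. 113. 177.]
blue 0.63 [303. 175.] z0 3 [627.5 -30.9] 0.11 [ 62. 113. 177.]
side [466.6 -63.4 229.2] 1.0
blue 0.65 [260. 182.] z0 0 [630.2 -37.7] 0.13 [108. 124. 147.]
blue 0.65 [260. 182.] z0 3 [628.4 -33.2] 0.14 [108. 124. 147.]
blue 0.18 [326. 185.] z0 0 [467.4 -62.8] 0.25 [171. 169. 162.]
blue 0.18 [326. 185.] z0 3 [465.1 -59.4] 0.25 [171. 169. 162.]
white 0.89 [359. 210.] z0 0 [369.8  -2.4] 0.08 [ 57. 128. 124.]
white 0.89 [359. 210.] z0 3 [369.2   0. ] 0.09 [ 57. 128. 124.]
white 0.8 [372. 177.] z0 0 [ 368.1 -107.3] 0.84 [ 63. 140. 136.]
white 0.8 [372. 177.] z0 3 [ 368.3 -107.4] 0.85 [ 63. 140. 136.]
white 0.75 [326. 186.] z0 0 [466.6 -63.3] 0.03 [170. 169. 161.]
white 0.75 [326. 186.] z0 3 [465.8 -59.5] 0.04 [170. 169. 161.]
```

View pics/w7.png

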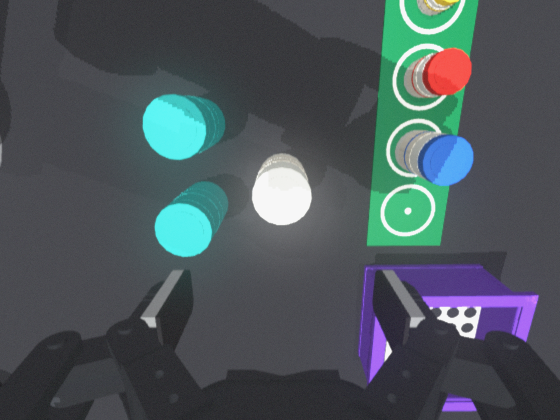

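View pics/t7.png

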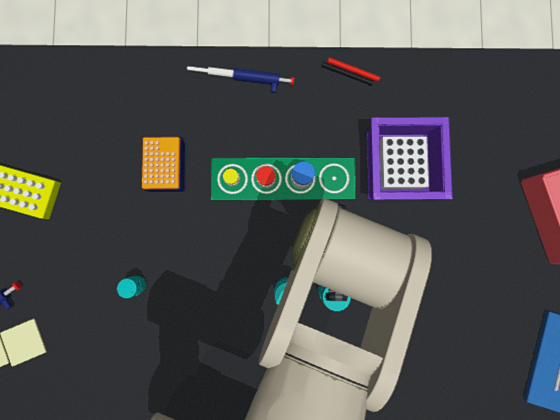

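arm_command:
  plan:
    - [0.03,0,0,0,1]
    - [0.03,0,0,0,1]
    - [0.03,0,0,0,1]
    - [0.03,0,0,0,1]
    - [0.025,0,0,0,1]
    - [0.02,0,0,0,1]
    - [0.01,0,0,0,1]
    - [0.004,0,0,0,1]
    - [0,0,0,0,1]
    - [0,0,0,0,1]

```text
time_s: 29.62
eef_pos: [466.7, -63.7, 51.1]
ee_rot: [0.5, 0.5, 0.499, -0.5]
force: [-0.3, -0.0, 0.2]
grip_width: 0.996
```

arm_command:
  plan:
    - [0,0,0,0,0.85]
    - [0,0,0,0,0.75]
    - [0,0,0,0,0.65]
    - [0,0,0,0,0.55]
    - [0,0,0,0,0.5]
    - [0,0,0,0,0.5]
    - [0,0,0,0,0.5]
    - [0,0,0,0,0.5]
  squeeze: 45

```text
time_s: 30.62
eef_pos: [466.4, -63.6, 51.0]
ee_rot: [-0.5, -0.5, -0.5, 0.5]
force: [-2.0, -0.6, 5.4]
grip_width: 0.665
```

arm_command:
  plan:
    - [-0.01,0,0,0,0.5]
    - [-0.03,0,0,0,0.5]
    - [-0.04,0,0,0,0.5]
    - [-0.03,0,0,0,0.5]
    - [0,0.02,0.006,0,0.5]
    - [0,0.035,0.01,0,0.5]
    - [0,0.04,0.012,0,0.5]
    - [0,0.035,0.01,0,0.5]
    - [0,0.02,0.006,0,0.5]
    - [0,0.0123,0.0028,0,0.5]
    - [0,0,0,0,0.5]

```text
time_s: 32.0
eef_pos: [628.7, -110.5, 160.4]
ee_rot: [-0.5, -0.5, -0.5, 0.5]
force: [0.3, -0.3, -1.3]
grip_width: 0.665
```

Run:
```python
from look import *
s=ctrl.sense();print(s["eef_pos"],s["grip_width"])
c=ctrl.capture("wrist");cv2.imwrite("pics/w8.png",c["color"][:,:,::-1])
```

```text
[ 628.7292095  -110.53314806  160.35734079] 0.6647616446328545
```

View pics/w8.png

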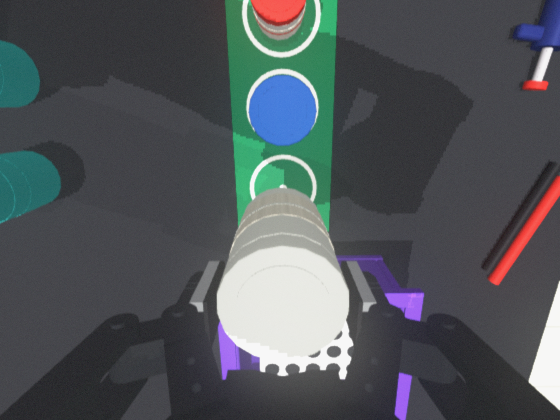

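arm_command:
  plan:
    - [0.02,0,0,0,0.5]
    - [0.03,0,0,0,0.5]
    - [0.02,0,0,0,0.5]
    - [0.015,0,0,0,0.5]
    - [0.01,0,0,0,0.5]
    - [0.006,0,0,0,0.5]
    - [0.003,0,0,0,0.5]
    - [0.002,0,0,0,0.5]
    - [0,0,0,0,0.5]
    - [0,0,0,0,0.5]

```text
time_s: 33.3
eef_pos: [628.7, -110.5, 54.8]
ee_rot: [0.5, 0.5, 0.5, -0.5]
force: [-0.3, 0.3, -1.3]
grip_width: 0.66
```

arm_command:
  plan:
    - [0,0,0,0,0.75]
    - [0,0,0,0,0.9]
    - [0,0,0,0,1]
    - [0,0,0,0,1]
    - [0,0,0,0,1]
    - [-0.02,0,0,0,1]
    - [-0.05,0,0,0,1]
    - [-0.05,0,0,0,1]
    - [-0.05,0,0,0,1]
    - [-0.02,0,0,0,1]
    - [0,0,0,0,1]

```text
time_s: 34.67
eef_pos: [629.0, -110.6, 245.8]
ee_rot: [0.501, 0.501, 0.499, -0.5]
force: [-0.5, 1.4, -1.0]
grip_width: 1.007
```

arm_command:
  plan:
    - [0,-0.03,0.02,0,1]
    - [0,-0.03,0.03,0,1]
    - [0,-0.03,0.03,0,1]
    - [0,-0.03,0.03,0,1]
    - [0,-0.03,0.03,0,1]
    - [0,-0.03,0.03,0,1]
    - [0,-0.02,0.03,0,1]
    - [0,-0.02,0.03,0,1]
    - [0,0,0.03,0,1]
    - [0,0,0,0,1]

```text
time_s: 35.92
eef_pos: [407.5, -371.2, 242.5]
ee_rot: [0.498, 0.501, 0.5, -0.501]
force: [0.4, 0.6, -0.3]
grip_width: 1.003
```

Run:
```python
from look import *
look("top",["white","blue","red","yellow"],"t9")
look("side",["white","blue","red","yellow"],"s9")
for n in("top","side"):
    C=cam(ctrl.capture(n))
    for q in("tip_box","ice_tub"): print(q,[np.round(toz(C,r["uv"],0)).tolist() for r in ctrl.place_of(n,q)][:1])
```

```text
top [ 407.5 -371.2  242.5] 1.0
white 0.78 [335. 292.] z0 0 [367.1 -97.5] 0.04 [ 21. 131. 128.]
white 0.78 [335. 292.] z0 3 [367.3 -97.1] 0.04 [ 21. 131. 128.]
white 0.77 [333. 175.] z0 0 [ 627.6 -110. ] 0.07 [198. 200. 200.]
white 0.77 [333. 175.] z0 3 [ 628.3 -109.5] 0.08 [198. 200. 200.]
white 0.72 [237. 187.] z0 0 [616.2 122.9] 0.76 [103. 168. 138.]
white 0.72 [237. 187.] z0 3 [614.8 122.1] 0.76 [103. 168. 138.]
blue 0.66 [302. 173.] z0 0 [630.1 -32.4] 0.04 [ 70. 130. 196.]
blue 0.66 [302. 173.] z0 3 [629.5 -32. ] 0.05 [ 70. 130. 196.]
red 0.71 [130. 286.] z0 0 [380.4 348.9] 0.06 [ 16. 149. 146.]
red 0.71 [130. 286.] z0 3 [380.7 347.7] 0.07 [ 16. 149. 146.]
red 0.68 [263. 178.] z0 0 [626.5  50.9] 0.1 [210.  65.  55.]
red 0.68 [263. 178.] z0 3 [625.9  51.4] 0.11 [210.  65.  55.]
yellow 0.8 [233. 178.] z0 0 [627.2 130.9] 0.12 [210. 209.  45.]
yellow 0.8 [233. 178.] z0 3 [627.1 130.8] 0.13 [210. 209.  45.]
side [ 408.6 -369.4  244.3] 1.0
white 0.96 [374. 181.] z0 0 [ 368.1 -107.6] 0.73 [ 53. 116. 113.]
white 0.96 [374. 181.] z0 3 [ 368.2 -105.3] 0.74 [ 53. 116. 113.]
white 0.72 [271.
[... 533 characters left out ...]
3 347.4] 0.1 [ 66. 147. 143.]
red 0.95 [308. 331.] z0 3 [380.1 349.4] 0.11 [ 66. 147. 143.]
red 0.72 [259. 182.] z0 0 [635.6 -57.8] 0.3 [118. 134. 161.]
red 0.72 [259. 182.] z0 3 [636.3 -58.3] 0.29 [118. 134. 161.]
red 0.57 [250. 204.] z0 0 [629.2  46.4] 0.06 [174. 115. 108.]
red 0.57 [250. 204.] z0 3 [627.6  50. ] 0.06 [174. 115. 108.]
yellow 0.83 [233. 225.] z0 0 [631.5 125.3] 0.24 [193. 185. 123.]
yellow 0.83 [233. 225.] z0 3 [630.3 126.8] 0.25 [193. 185. 123.]
yellow 0.31 [234. 238.] z0 0 [631.2 156.4] 1.33 [112. 160. 131.]
yellow 0.31 [234. 238.] z0 3 [626.6 162.1] 1.34 [112. 160. 131.]
tip_box [[651.0, 289.0]]
ice_tub [[656.0, -270.0]]
tip_box [[655.0, 278.0]]
ice_tub [[636.0, -125.0]]
```

View pics/t9.png

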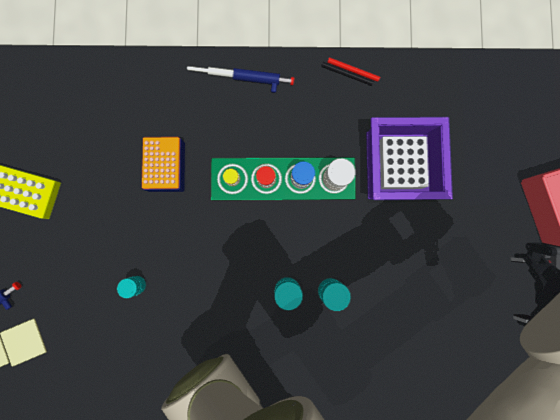

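View pics/s9.png

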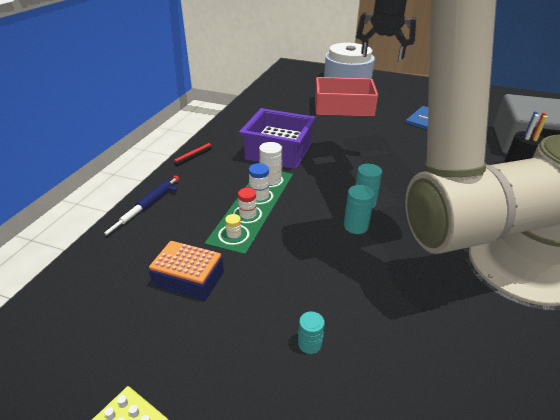

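All four jars stand upright in their rings, within about 3 mm of the ring centres in the clean fits. The tip box and the tub have not moved in the pictures. I am handing the job in.

```bash
python3 -c "
from rig import ctrl
print(ctrl.finish_job())"
```

```text
the job is handed in; nothing more can be done
None
```

I picked up the four jars one by one and stood them on the rings. From the tip box to the tub they are yellow (a), red (b), blue (c) and white (d). I handed the job in at about 37 s of the 96 s allowed, with the gripper well clear of everything; no verdict was reported.

- **Placement:** In the last top picture, each jar's fitted position was within about 3 mm of its ring centre (limit 12 mm). All four looked upright.
- **Side view:** It agreed to within about 5 mm. Its yellow and white fits were the poorest, and the white jar was partly hidden.
- **Tip box and tub:** They sit at the same pixels as at the start. The network's last readings of them from the top camera were within about 6 mm of the first ones.
- **Disagreement:** The last side-camera reading for the tub landed on ring d. I took it as a false detection, since the tub is unmoved in both pictures.
- **Look-alikes:** I did not touch the three turquoise jars.

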